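# Square a log blank in the trimming jig

## Task

Get the sawn log blank set in the trimming jig: push it along the board until its long flat side lies flat against the long fence, and then push the sliding jaw along its track until the blank is trapped with no gaps between the jaw and the end stop, still flat against the fence. Only push, never lift or tip the blank, leave the loose round offcut, the mallet and the sanding block where they are, and finish with the hand clear.

Things in the scene. Friction and masses are not known exactly. Their poses are not given: they have to be found in the camera images.
- jig: Fixed grey-faced board, 260 (x) x 480 (y) x 18 mm thick, bolted to the bench. Origin on the bench; the board spans x -130..130, y -230..250, top at z 18 mm in its own frame. x points from the open side (nearer the robot) to the fence, y from the jaw to the end stop. The blank is seated when its origin is at x 60, y 75, z 18 mm here, axes parallel.
- fence (a point): Point on the fence's inner face, at jig x 85, y 0 mm, 11 mm above the board. The fence is a fixed wooden bar along the board's far side: its flat inner face is normal to the jig's x, it spans jig y -210..230 mm, is 35 mm wide and 22 mm tall above the board.
- end_stop (a point): Centre of the end stop's inner (-y) face, at jig x 37.5, y 150 mm, 15 mm above the board. The end stop is a fixed wooden block at right angles to the fence, spanning jig x -10..85 mm, 35 mm thick in y, 30 mm tall above the board.
- blank: Loose length of pale log, 50 (x) x 150 (y) x 50 mm tall, about 0.23 kg: flat base, vertical long sides to 25 mm height, round top of radius 25 mm above, flat ends. It lies on the board, skewed up to 0.3 rad, between jaw and end stop and clear of both, its origin 40 to 80 mm short of the seat in jig x. Origin: centre of its underside; y along its length, roughly the jig's y.
- jaw (a joint): Travel in m of the sliding jaw along the jig's +y, toward the end stop. It starts between 0 and 0.045; it reads 0.13 when a seated blank is trapped between jaw and end stop. It stays where it is left; about 2.5 N of friction and no spring.
- jaw_outer (a point): Centre of the jaw's outer (-y) face, the one to push on, at half its height. The jaw is a dark wooden block, 50 (x) x 40 (y) x 40 mm tall, on the board, with a small steel bolt standing 10 mm out of its top; it runs on a flush steel track at x = 55 mm in the jig's frame. Axes parallel to the jig's.
- jaw_inner (a point): Centre of the jaw's inner (+y) face, the one that meets the blank, at half its height; 40 mm along +y from jaw_outer.
- offcut: Bystander: upright loose pale log stub, 40 mm diameter, 45 mm tall, on the board's near corner at the end-stop end. Origin: centre of its underside.
- mallet: Bystander: loose wooden mallet lying on the bench on the robot's right (-y), head 110 mm long and 64 mm diameter along its y, handle 24 mm diameter and reaching 230 mm from the origin along its -x. Origin: under the centre of the head, on the bench.
- sanding_block: Bystander: loose cork block with black top, 65 x 110 x 37 mm, on the bench on the robot's left (+y). Origin: centre of its underside.
Mind the look-alikes: they are no part of the job. Leave any red look-alike of the blank alone.

How it is judged:
By the outcome, as a careful person would: the job done as asked, in the order asked, and still so for the second after the job is handed in, with the robot touching nothing.
It also fails if it takes over 50 s, if anything falls off the work surface, if the arm or the gripper's body presses on something with over 40 N, if the wrist force passes 120 N, or if a joint passes its speed limit or range.

## Robot

A 6-joint arm with a two-finger parallel gripper is mounted at the origin on the work surface. World frame = base frame: x ahead of the robot, y to its left, z up, the work surface at z = 0. Lengths are in m, angles in rad, forces in N, time in s.
With the tool pointing down it reaches from about 0.425 to 0.95 m from the base axis. Payload 3.5 kg.
Tool frame: the origin (TCP) lies midway between the tips of the shut fingers; the grasp point (between the pads) lies 19 mm behind it; z points along the fingers, y is the line along which they close (so a half turn about z gives the same grasp; the last joint's range is limited). The gripper opens to 85 mm and grips with 20 to 120 N. Pads are 22 mm wide; open, the fingers measure 114 mm over their backs; the gripper's body (76 mm by 85 mm) begins 54 mm behind the grasp point. The pads swing forward as they close: fully open they stand 13 mm farther back than shut.
Start: joints at [-1.361, 0.286, 1.577, -0, 1.279, -0.15], TCP at [0.238, -0.632, 0.231] pointing down, gripper open.
Joint ranges: [-2.77, 2.77], [-0.9, 2.22], [0.21, 2.48], [-1.53, 4.67], [0.24, 2.81], [-2.84, 2.84]. Speed limits (rad/s): [2.79, 2.79, 3.14, 3.14, 3.14, 3.14].

## Interface

Orientations are given as a 3x3 rotation matrix whose columns are the frame's x, y, z axes.
In Python, from cell import robot, vision gives the robot as it stands. The module is installed in compiled form; this text tells all that it offers.
- The arm moves only by the shell command python3 -m creep 'ROWS' [OPENING]. ROWS is text: rows parted by semicolons, each of 4 numbers parted by spaces: the shift along the tool's x, y, z in m, then the turn about the tool's z in rad. A call has exactly 10 rows; each row is the pose to reach, as a shift and turn from the pose commanded when the call began, along the tool's axes at that moment; what a row does not reach only later rows make up. A row lasts 1/12 s, in which the tool goes at most 41.7 mm and 7.16 degrees, less where a joint would pass 70% of its speed; a pose out of reach is approached as far as the arm can. A call with a gripper value outside its range is refused whole. OPENING is the closure, from -1 (fully open) to 1 (shut), set as the call begins (- or left out, the last holds). The fingers move at their own pace and stop on an object; the grip force is fixed at half the most. Time passes only in rows, so rows that repeat a pose let the fingers close, or fill a call up. It gives the time, the measured TCP pose, the force, the opening and the grip force at its end, in the units of the state.
- robot.state(): the state, without advancing time (a new reading comes with each control period).
- vision.get_image(name): name is "scene" or "top" or "wrist"; returns a dict with "img" (420x560x3 uint8, red, green, blue), "range_z" (420x560 float32, m along the optical axis (not along the pixel's ray), 0 where there is no reading), "fovy" (degrees; the focal length in pixels is half the picture's height over the tangent of half this angle, whatever the lens; pixels are square), "cx", "cy" (the principal point, pixels), "R" (3x3) and "t" (3): a world point X has camera coordinates R X + t. Camera axes: x right, y down, z forward; pixel columns grow to the right and rows downward; lengths in m; the calibration is good to about 2 mm. A picture is of the moment at which its call begins.
- robot.finish_job(): hands the job in; it is judged then, once.
The state is a dict: "time_s": time; "q": joint angles; "qvel": joint speeds; "joint_efforts": joint torques, N m; "eef_pos": TCP position; "eef_rot": TCP orientation; "force": force on the tool from outside, world axes, zero at the start; "ft_torque": the same for the moment, N m; "finger_gap": finger opening in m; "grip_force": force on a finger pad.
Only numpy, scipy, OpenCV 4.12 (cv2) and the standard library are available. Lean on these libraries where they do the work, as an engineer would, in place of code of your own. Each camera call takes 0.05 s, during which the arm holds its last target. There are 200 camera calls.

## Working session

There is one attempt and no reset: what is moved stays moved. The work goes in short steps, Python scripts to look and compute and a shell command to move; the robot and the scene stay as the last step left them, time stands still between calls to the robot, and variables do not carry over. Pictures are saved under pics/ and viewed, at most 10 in all, crops included, and the job is handed in when it is done.

```bash
mkdir -p pics; python3 - <<'E'
from cell import robot, vision
import cv2,numpy as np,pickle
d={}
for n in("scene","top"):
    d[n]=vision.get_image(n); cv2.imwrite(f"pics/{n}0.png",d[n]["img"][:,:,::-1])
    print(n,d[n]["fovy"],d[n]["cx"],d[n]["cy"],d[n]["R"],d[n]["t"])
pickle.dump(d,open("d0.pkl","wb"))
s=robot.state();print(s["time_s"],s["eef_pos"],s["eef_rot"],s["force"],s["finger_gap"])
E
```

```text
scene 57.96528602686423 273.5177757432864 203.80449495423812 [[ 0.31827659  0.94786419 -0.01592125]
 [ 0.7575443  -0.26439558 -0.59684303]
 [-0.56993565  0.17790012 -0.80220004]] [-0.18968761 -0.40742277  1.42020193]
top 46.29263524907475 275.91916242421496 205.65043183015294 [[ 0.02095592 -0.99977907 -0.00163219]
 [-0.99784748 -0.02081391 -0.06218674]
 [ 0.06213903  0.00293186 -0.9980632 ]] [0.00852168 0.57435854 1.33155327]
0.1 [ 0.23754876 -0.63117156  0.23005612] [[ 9.35979284e-01  3.52054799e-01 -4.44386246e-04]
 [ 3.52054916e-01 -9.35976886e-01  2.14588844e-03]
 [ 3.39535070e-04 -2.16495549e-03 -9.99997599e-01]] [ 0.06790673 -0.34930719 -0.46604116] 0.08534920114163023
```

View pics/top0.png

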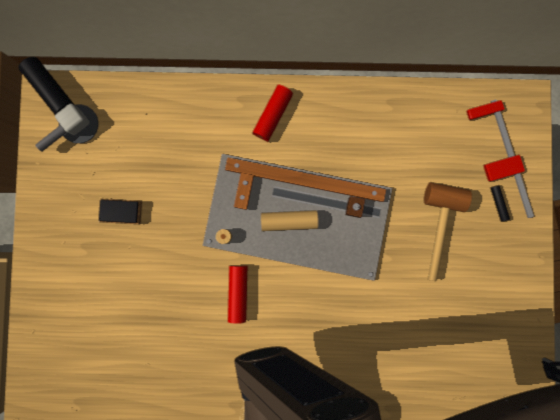

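View pics/scene0.png

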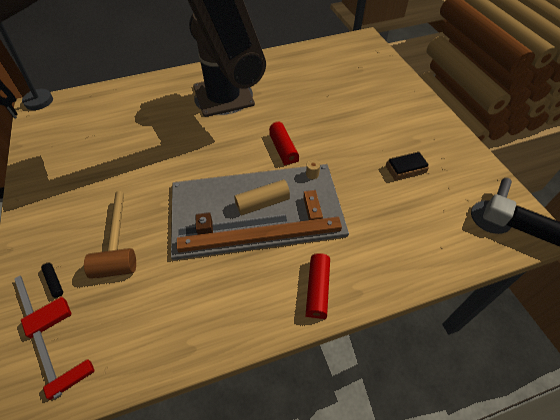

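The top view shows the board with corners near (223,154), (394,188), (376,279) and (204,245). The fence is along its upper edge, the end stop is at (244,190), the jaw at (356,206), the skewed blank at (290,220) and the offcut at (223,237). The scene view shows the same layout; the red look-alikes are off the board. Next I'll measure these.

```bash
cat > h.py <<'E'
import numpy as np,cv2
def cloud(d):
    h,w=d["range_z"].shape; f=h/2/np.tan(np.radians(d["fovy"]/2))
    u,v=np.meshgrid(np.arange(w),np.arange(h)); Z=d["range_z"]
    c=np.stack([(u-d["cx"])/f*Z,(v-d["cy"])/f*Z,Z],-1)
    return (c-d["t"])@d["R"]
def ray(d,uv,z):
    h=d["img"].shape[0]; f=h/2/np.tan(np.radians(d["fovy"]/2)); uv=np.atleast_2d(uv)
    c=np.stack([(uv[:,0]-d["cx"])/f,(uv[:,1]-d["cy"])/f,np.ones(len(uv))],-1)@d["R"]
    o=-d["R"].T@d["t"]; return o+c*((z-o[2])/c[:,2])[:,None]
def big(m,k=1):
    n,l,s,_=cv2.connectedComponentsWithStats(m.astype(np.uint8),connectivity=4)
    i=1+np.argsort(-s[1:,4])[:k]; return [l==j for j in i]
def rect(P):
    (c,s,a)=cv2.minAreaRect((P[:,:2]*1000).astype(np.float32)); return np.round(c,1),np.round(s,1),round(a,2)
E
python3 - <<'E'
import pickle,numpy as np,cv2
from h import *
d=pickle.load(open("d0.pkl","rb"))
t=d["top"];hsv=cv2.cvtColor(t["img"],cv2.COLOR_RGB2HSV);P=cloud(t)
roi=np.zeros(hsv.shape[:2],bool);roi[145:290,195:400]=1
print("hsv grey",hsv[255,300],"blank",hsv[220,290],"fence",hsv[178,300],"jaw",hsv[203,350],"stop",hsv[190,244],"bench",hsv[300,300],"z:",P[255,300],P[220,290],P[178,300],P[203,350],P[190,244])
solid=roi&(P[...,2]>0.009)
b=big(solid)[0]; v,u=np.nonzero(b)
print("board pts",rect(P[b]))
gray=roi&(hsv[...,1]<60); 
cs,_=cv2.findContours(big(gray)[0].astype(np.uint8),cv2.RETR_EXTERNAL,cv2.CHAIN_APPROX_NONE)
print("grey rect",rect(ray(t,cs[0][:,0,:].astype(float),0.018)))
col=roi&(hsv[...,1]>=60)&(P[...,2]>0.026)
for m in big(col,5):
    q=P[m]; print(m.sum(),rect(q),"zmax",np.percentile(q[:,2],95).round(4),"meanHSV",hsv[m].mean(0).round())
E
```

```text
hsv grey [ 18  31 124] blank [ 18 143 195] fence [ 13 186 125] jaw [ 12 183  85] stop [ 13 185 146] bench [ 18 142 190] z: [ 0.4404027  -0.04812683  0.01567767] [ 0.53387459 -0.01766613  0.06469996] [ 0.64863508 -0.04305006  0.04415877] [ 0.58264346 -0.17663098  0.05952862] [0.61257713 0.10720379 0.0480254 ]
board pts (array([545.7, -37.4]), array([481.3, 262.3]), 79.73)
grey rect (array([546.2, -39.3]), array([477. , 257.4]), 79.77)
2854 (array([574. , -42.8]), array([440.6, 185.7]), 79.96) zmax 0.0576 meanHSV [ 13. 177. 131.]
1051 (array([525.7, -14.5]), array([ 66.6, 150.1]), 3.9) zmax 0.07 meanHSV [ 18. 138. 163.]
444 (array([425.8,  93.2]), array([ 68.7, 188.1]), 60.12) zmax 0.0519 meanHSV [  4. 233. 157.]
196 (array([487.8, 160.4]), array([37.3, 39.5]), 1.3) zmax 0.0663 meanHSV [ 18. 139. 179.]
1 (array([490.2,  16.6]), array([0., 0.]), 0.0) zmax 1.3647 meanHSV [ 18. 142. 190.]
```

```bash
cat >> h.py <<'E'
a=np.radians(79.75);Y=np.array([np.cos(a),np.sin(a)]);X=np.array([Y[1],-Y[0]])
O=np.array([.546,-.038])-.010*Y
def jig(p): p=np.asarray(p)[...,:2]-O; return np.stack([p@X,p@Y],-1)*1000
def world(x,y): return O+(x*X+y*Y)/1000
E
python3 - <<'E'
import pickle,numpy as np,cv2
from h import *
d=pickle.load(open("d0.pkl","rb"))
for n in("top","scene"):
    t=d[n];P=cloud(t);J=jig(P);z=P[...,2];hsv=cv2.cvtColor(t["img"],cv2.COLOR_RGB2HSV)
    fin=np.isfinite(z)&(z<.2)
    f=fin&(abs(J[...,1])<120)&(J[...,0]>70)&(J[...,0]<140)&(z>.034); print(n,"fence x",np.percentile(J[f][:,0],[2,98]).round(1),"z",np.median(z[f]))
    s=fin&(J[...,1]>130)&(J[...,1]<200)&(J[...,0]>-30)&(J[...,0]<70)&(z>.042);print("stop y",np.percentile(J[s][:,1],[3,97]),"x min",np.percentile(J[s][:,0],3))
    j=fin&(J[...,1]<-70)&(J[...,1]>-220)&(J[...,0]>10)&(J[...,0]<78)&(z>.048);print("jaw",j.sum(),np.percentile(J[j],[2,50,98],axis=0).round(1).tolist(),np.median(z[j]))
    b=fin&(abs(J[...,0]+20)<80)&(abs(J[...,1]-25)<95)&(z>.050)&(hsv[...,2]>90)&(J[...,0]<40)
    b=big(b)[0];q=P[b];print("blank",b.sum(),rect(q),"jig",jig(np.array(rect(q)[0])/1000),"z",np.percentile(q[:,2],[50,97]))
R=np.array([[.936,.352],[.352,-.936]])
for x,y in((-95,25),):
    w=world(x,y);print(w,(w-[.2375,-.6312])@R)
E
```

```text
top fence x [ 85.4 119.5] z 0.03932654181845824
stop y [151.6300669  184.66063574] x min -7.428633564423397
jaw 275 [[30.8, -154.5], [53.9, -134.6], [76.9, -115.6]] 0.05829878443682252
blank 992 (array([534.4, -13.8]), array([ 48.7, 150.5]), 3.41) jig [-15.72110589  31.74963976] z [0.0633863  0.07063988]
scene fence x [ 85.  120.8] z 0.039832125688685854
stop y [150.67613997 184.15422363] x min -6.799598005243743
jaw 217 [[31.1, -153.6], [57.3, -134.6], [77.3, -116.1]] 0.058760041076137644
blank 742 (array([536.6, -13.8]), array([ 47.4, 150.1]), 4.25) jig [-13.55621636  32.14111556] z [0.06448038 0.06988612]
[ 0.45518529 -0.00633475] [ 0.423706   -0.50824865]
```

```bash
python3 -m creep '0.025 -0.03 0 0.1; 0.05 -0.06 0 0.2; 0.075 -0.09 0 0.3; 0.1 -0.12 0 0.4; 0.125 -0.15 0 0.5; 0.15 -0.18 0 0.538; 0.175 -0.21 0 0.538; 0.2 -0.24 0 0.538; 0.225 -0.27 0 0.538; 0.25 -0.3 0 0.538' -1
cat > go.py <<'E'
import sys;from h import *;from cell import robot
s=robot.state();R=s["eef_rot"];x,y,z=map(float,sys.argv[1:4])
p=s["eef_pos"];print("t",s["time_s"],"jig",jig(p).round(1),"z",p[2].round(4),"F",s["force"].round(1),"shift",((np.r_[world(x,y),z]-p)@R).round(4),"turn",round(np.arctan2(X[0]*R[0,1]+X[1]*R[1,1],X@R[:2,0]),4))
E
python3 go.py -95 25 0.02
```

```text
time_s: 0.93
eef_pos: [0.366, -0.2609, 0.2309]
eef_rot: [[0.984, -0.178, -0.0], [-0.178, -0.984, 0.0], [-0.0, -0.0, -1.0]]
force: [-0.0, -0.4, 0.1]
finger_gap: 0.0852
grip_force: 0.0
t 0.9333 jig [-137.5 -241.4] z 0.2309 F [-0.  -0.4  0.1] shift [ 0.0426 -0.2663  0.211 ] turn 0.0001
```

```bash
python3 -m creep '0.007 -0.04 0 0; 0.014 -0.08 0 0; 0.021 -0.12 0 0; 0.028 -0.16 0 0; 0.035 -0.2 0.01 0; 0.043 -0.235 0.03 0; 0.043 -0.266 0.055 0; 0.043 -0.266 0.095 0; 0.043 -0.266 0.135 0; 0.043 -0.266 0.165 0'; python3 go.py -95 25 0.018
```

```text
time_s: 1.77
eef_pos: [0.4538, -0.0073, 0.0633]
eef_rot: [[0.985, -0.175, -0.003], [-0.175, -0.985, 0.001], [-0.003, -0.0, -1.0]]
force: [0.5, 0.1, -0.8]
finger_gap: 0.0854
grip_force: 0.0
t 1.7667 jig [-96.2  23.8] z 0.0633 F [ 0.5  0.1 -0.8] shift [ 0.0014 -0.0012  0.0453] turn 0.0029
```

```bash
python3 - <<'E'
from cell import vision
import cv2
cv2.imwrite("pics/w1.png",vision.get_image("wrist")["img"][:,:,::-1])
E
```

```text
(no output)
```

View pics/w1.png

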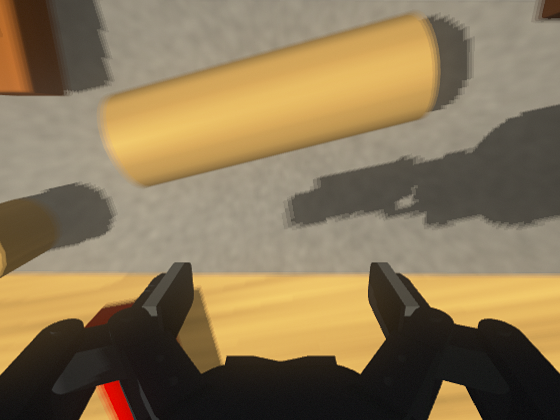

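The wrist view shows the fingers at (175,290) and (390,290), short of the blank, whose near side runs from (145,185) to (440,105). The left end is nearer, and the path is clear. I'll descend and push with both open fingers.

```bash
python3 -m creep '0.01 0 0.02 0; 0.01 0 0.04 0; 0.01 0 0.05 0; 0.01 0 0.05 0; 0.018 0 0.05 0; 0.026 0 0.05 0; 0.034 0 0.05 0; 0.042 0 0.05 0; 0.05 0 0.05 0; 0.058 0 0.05 0'; python3 go.py 24 25 0.016
```

```text
time_s: 2.65
eef_pos: [0.5138, -0.0192, 0.0169]
eef_rot: [[0.984, -0.177, 0.001], [-0.177, -0.984, -0.0], [0.001, -0.0, -1.0]]
force: [-1.1, 0.7, 1.5]
finger_gap: 0.0853
grip_force: 0.7
t 2.65 jig [-35.1  22.7] z 0.0169 F [-1.1  0.7  1.5] shift [ 0.0591 -0.0022  0.0009] turn 0.0009
```

```bash
python3 -m creep '0.006 0 0 0; 0.012 0 0 0; 0.018 0 0 0; 0.024 0 0 0; 0.03 0 0 0; 0.036 0 0 0; 0.042 0 0 0; 0.048 0 0 0; 0.053 0 0 0; 0.053 0 0 0'; python3 go.py 24 25 0.016; python3 - <<'E'
from cell import vision
import cv2
cv2.imwrite("pics/w2.png",vision.get_image("wrist")["img"][:,:,::-1])
E
```

```text
time_s: 3.48
eef_pos: [0.5663, -0.0289, 0.0166]
eef_rot: [[0.984, -0.177, 0.002], [-0.177, -0.984, -0.0], [0.002, 0.0, -1.0]]
force: [-0.4, 0.4, -0.0]
finger_gap: 0.0853
grip_force: 0.0
t 3.4833 jig [18.3 22.6] z 0.0166 F [-0.4  0.4 -0. ] shift [ 0.0057 -0.0024  0.0006] turn 0.0005
```

View pics/w2.png

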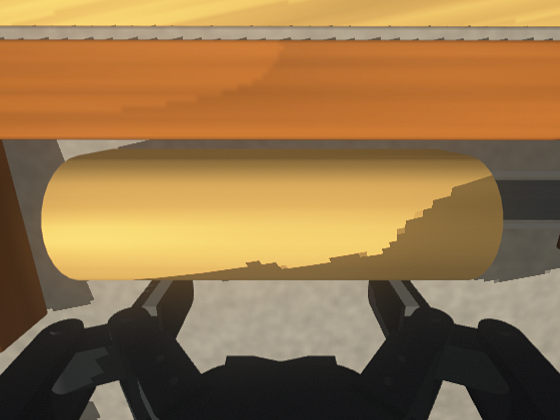

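The blank is now parallel to the fence, with its far edge at row 150 and the fence at row 138. I'll push the last few millimetres gently.

```bash
python3 -m creep '0.001 0 0 0; 0.002 0 0 0; 0.003 0 0 0; 0.004 0 0 0; 0.005 0 0 0; 0.006 0 0 0; 0.007 0 0 0; 0.008 0 0 0; 0.009 0 0 0; 0.009 0 0 0'; python3 go.py 24 25 0.016
```

```text
time_s: 4.37
eef_pos: [0.5718, -0.0297, 0.0161]
eef_rot: [[0.984, -0.178, -0.005], [-0.178, -0.984, 0.001], [-0.006, -0.0, -1.0]]
force: [-7.5, 1.2, 4.6]
finger_gap: 0.0854
grip_force: 3.6
t 4.3667 jig [23.9 22.8] z 0.0161 F [-7.5  1.2  4.6] shift [ 0.0001 -0.0022  0.0001] turn -0.0
```

```bash
python3 -m creep '0.001 0 0 0; 0.001 0 0 0; -0.01 0 0 0; -0.025 0 0 0; -0.04 0 0 0; -0.04 0 -0.03 0; -0.04 0 -0.07 0; -0.04 0 -0.11 0; -0.03 0.03 -0.11 0; -0.02 0.065 -0.11 0'; python3 go.py 55 -195 0.026; python3 -c "
from cell import robot;print(robot.state()['q'])"
```

```text
time_s: 5.2
eef_pos: [0.5458, -0.0906, 0.131]
eef_rot: [[0.985, -0.173, 0.01], [-0.173, -0.985, -0.003], [0.011, 0.001, -1.0]]
force: [0.7, -0.5, -0.4]
finger_gap: 0.0856
grip_force: 0.0
t 5.2 jig [  9.1 -41.8] z 0.131 F [ 0.7 -0.5 -0.4] shift [0.044  0.1532 0.1057] turn 0.0048
[-3.48161469e-01  1.20157826e-01  1.96545148e+00  5.23237826e-04
  1.04526145e+00  1.39645180e+00]
```

```bash
python3 -m creep '0.006 0.025 0 -0.12; 0.012 0.05 0 -0.24; 0.02 0.075 0 -0.36; 0.03 0.1 0 -0.48; 0.04 0.13 0 -0.6; 0.05 0.155 0 -0.72; 0.05 0.155 0 -0.84; 0.05 0.155 0 -0.96; 0.05 0.155 0 -1.08; 0.05 0.155 0 -1.2' 1; python3 go.py 55 -195 0.026
```

```text
time_s: 6.03
eef_pos: [0.5647, -0.2527, 0.1264]
eef_rot: [[0.517, 0.856, 0.002], [0.856, -0.517, -0.001], [0.0, 0.002, -1.0]]
force: [0.3, 0.8, 0.3]
finger_gap: 0.0
grip_force: 0.0
t 6.0333 jig [  56.6 -197.9] z 0.1264 F [0.3 0.8 0.3] shift [ 0.0022 -0.0028  0.1004] turn 1.206
```

```bash
python3 -m creep '0 0 0 -0.12; 0 0 0 -0.24; 0 0 0 -0.371; 0 0 0.02 -0.371; 0 0 0.05 -0.371; 0 0 0.08 -0.371; 0 0 0.1 -0.371; 0 0 0.1 -0.371; 0 0 0.1 -0.371; 0 0 0.1 -0.371'; python3 go.py 55 -51 0.026;python3 - <<'E'
from cell import vision
import cv2,pickle
t=vision.get_image("top");pickle.dump(t,open("t3.pkl","wb"))
cv2.imwrite("pics/t3.png",cv2.resize(t["img"][140:290,190:410,::-1],None,fx=3,fy=3,interpolation=2))
E
```

```text
time_s: 6.87
eef_pos: [0.5655, -0.2528, 0.0279]
eef_rot: [[0.177, 0.984, 0.003], [0.984, -0.177, -0.002], [-0.001, 0.003, -1.0]]
force: [-0.1, -0.2, 0.8]
finger_gap: 0.0002
grip_force: 0.0
t 6.8667 jig [  57.4 -197.9] z 0.0279 F [-0.1 -0.2  0.8] shift [ 0.1469 -0.0022  0.0017] turn 1.5717
```

View pics/t3.png

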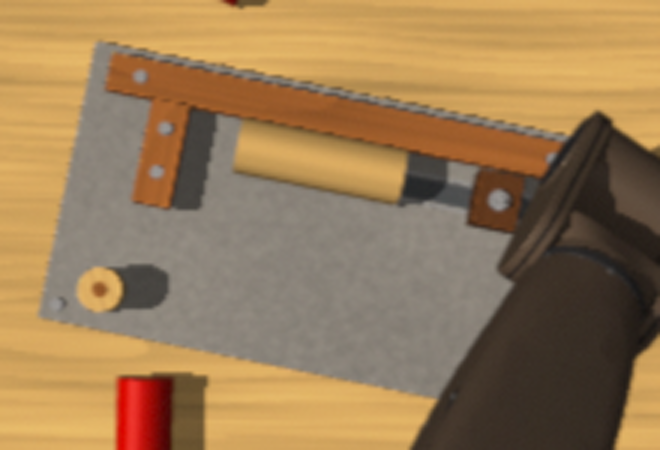

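The crop shows the blank flat along the fence from (240,150) to (405,180), a gap to the end stop at (180,150), the jaw at (495,200), and the hand behind the jaw. Now I'll push the jaw.

```bash
python3 -m creep '0.01 -0.002 0 0; 0.02 -0.002 0 0; 0.026 -0.002 0 0; 0.031 -0.002 0 0; 0.036 -0.002 0 0; 0.042 -0.002 0 0; 0.048 -0.002 0 0; 0.054 -0.002 0 0; 0.06 -0.002 0 0; 0.066 -0.002 0 0'; python3 go.py 55 -51 0.026
```

```text
time_s: 7.75
eef_pos: [0.5744, -0.1863, 0.0266]
eef_rot: [[0.177, 0.984, 0.001], [0.984, -0.177, -0.001], [-0.0, 0.001, -1.0]]
force: [0.4, -2.7, 2.3]
finger_gap: 0.0002
grip_force: 1.4
t 7.75 jig [  54.4 -130.9] z 0.0266 F [ 0.4 -2.7  2.3] shift [0.0799 0.0007 0.0006] turn 1.5715
```

```bash
python3 -m creep '0.005 0 0 0; 0.01 0 0 0; 0.014 0 0 0; 0.018 0 0 0; 0.022 0 0 0; 0.026 0 0 0; 0.03 0 0 0; 0.034 0 0 0; 0.038 0 0 0; 0.042 0 0 0'; python3 go.py 55 -51 0.026
```

```text
time_s: 8.58
eef_pos: [0.5814, -0.1451, 0.0263]
eef_rot: [[0.177, 0.984, 0.0], [0.984, -0.177, -0.0], [-0.0, 0.0, -1.0]]
force: [1.8, -4.8, -0.6]
finger_gap: -0.0003
grip_force: 2.0
t 8.5833 jig [ 53.9 -89.1] z 0.0263 F [ 1.8 -4.8 -0.6] shift [0.0381 0.0011 0.0003] turn 1.5716
```

```bash
python3 -m creep '0.003 0 0 0; 0.006 0 0 0; 0.009 0 0 0; 0.012 0 0 0; 0.015 0 0 0; 0.018 0 0 0; 0.021 0 0 0; 0.024 0 0 0; 0.027 0 0 0; 0.03 0 0 0'; python3 go.py 55 -51 0.026; python3 - <<'E'
from cell import vision
import cv2
cv2.imwrite("pics/w4.png",vision.get_image("wrist")["img"][:,:,::-1])
E
```

```text
time_s: 9.42
eef_pos: [0.5867, -0.1155, 0.0263]
eef_rot: [[0.177, 0.984, 0.0], [0.984, -0.177, -0.0], [-0.0, 0.0, -1.0]]
force: [2.4, -3.6, -0.1]
finger_gap: -0.0004
grip_force: 1.9
t 9.4167 jig [ 53.8 -59. ] z 0.0263 F [ 2.4 -3.6 -0.1] shift [0.008  0.0012 0.0003] turn 1.5717
```

View pics/w4.png

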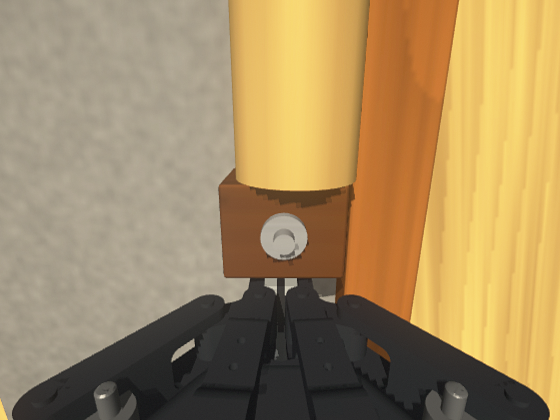

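The wrist view shows the jaw (285,230) on the blank's end, with the blank along the fence at column 365. I'll close the last 8 mm slowly until the force rises.

```bash
python3 -m creep '0.001 0 0 0; 0.002 0 0 0; 0.003 0 0 0; 0.004 0 0 0; 0.005 0 0 0; 0.006 0 0 0; 0.007 0 0 0; 0.008 0 0 0; 0.009 0 0 0; 0.009 0 0 0'; python3 go.py 55 -51 0.026
```

```text
time_s: 10.3
eef_pos: [0.5878, -0.1078, 0.0263]
eef_rot: [[0.176, 0.984, -0.001], [0.984, -0.176, -0.002], [-0.002, -0.001, -1.0]]
force: [-2.3, -7.0, 1.8]
finger_gap: 0.0001
grip_force: 3.8
t 10.3 jig [ 53.6 -51.3] z 0.0263 F [-2.3 -7.   1.8] shift [0.0003 0.0014 0.0003] turn 1.5727
```

```bash
python3 -m creep '0.001 0 0 0; 0.001 0 0 0; 0.002 0 0 0; 0.002 0 0 0; 0.003 0 0 0; 0.003 0 0 0; 0.003 0 0 0; 0.003 0 0 0; 0.003 0 0 0; 0.003 0 0 0'; python3 go.py 55 -51 0.026
```

```text
time_s: 11.13
eef_pos: [0.5878, -0.1079, 0.0264]
eef_rot: [[0.175, 0.985, -0.002], [0.984, -0.175, -0.007], [-0.007, -0.001, -1.0]]
force: [-3.5, -16.9, 0.9]
finger_gap: -0.0
grip_force: 8.3
t 11.1333 jig [ 53.6 -51.3] z 0.0264 F [ -3.5 -16.9   0.9] shift [0.0003 0.0014 0.0004] turn 1.5735
```

It has hit a solid stop. I'll back off, lift and check.

```bash
python3 -m creep '-0.003 0 0 0; -0.012 0 0 0; -0.03 0 0 0; -0.05 0 0 0; -0.05 0 -0.04 0; -0.05 0 -0.08 0; -0.08 0 -0.12 0; -0.115 0 -0.13 0; -0.15 0 -0.13 0; -0.15 0 -0.13 0'; python3 - <<'E'
from cell import vision
from h import *
o=[]
for n,(r0,r1,c0,c1) in(("top",(140,290,190,410)),("scene",(150,270,160,360))):
    t=vision.get_image(n);P=cloud(t);J=jig(P);z=P[...,2];fin=z<.2
    cv2.imwrite(f"pics/{n}5.png",cv2.resize(t["img"][r0:r1,c0:c1,::-1],None,fx=3.5,fy=3.5,interpolation=2))
    b=fin&(z>.052)&(J[...,0]>20)&(J[...,0]<100)&(J[...,1]>6)&(J[...,1]<140)
    r=rect(P[b]);print(n,"blank",r,"jig",jig(r[0]/1000),"x rng",np.percentile(J[b][:,0],[2,98]))
    for y in(15,50,100,135):
        s=b&(abs(J[...,1]-y)<10);print(y,"x mid",(np.percentile(J[s][:,0],[4,96])).round(1))
    j=fin&(J[...,1]<-3)&(J[...,1]>-80)&(J[...,0]>20)&(J[...,0]<82)&(z>.048);print("jaw",np.percentile(J[j],[2,50,98],axis=0).round(1).tolist())
E
```

```text
time_s: 11.97
eef_pos: [0.5622, -0.2565, 0.1587]
eef_rot: [[0.181, 0.983, 0.003], [0.983, -0.181, -0.003], [-0.002, 0.004, -1.0]]
force: [-0.4, 0.1, 0.4]
finger_gap: 0.0002
grip_force: 0.0
top blank (array([616. ,  13.3]), array([133.9,  47.5]), 79.64) jig [59.75434495 72.93733597] x rng [37.84177622 81.98656025]
15 x mid [38.7 80.4]
50 x mid [38.8 81.4]
100 x mid [39.1 81. ]
135 x mid [40.  80.2]
jaw [[30.8, -38.6], [54.7, -20.9], [79.5, -3.7]]
scene blank (array([618.8,  12.9]), array([133.8,  47.5]), 79.03) jig [62.58083632 73.04196162] x rng [43.4682278  83.63621952]
15 x mid [46.5 82.3]
50 x mid [46.6 82.4]
100 x mid [47.  83.1]
135 x mid [46.8 83. ]
jaw [[31.2, -38.7], [60.4, -21.3], [80.4, -3.7]]
```

View pics/top5.png

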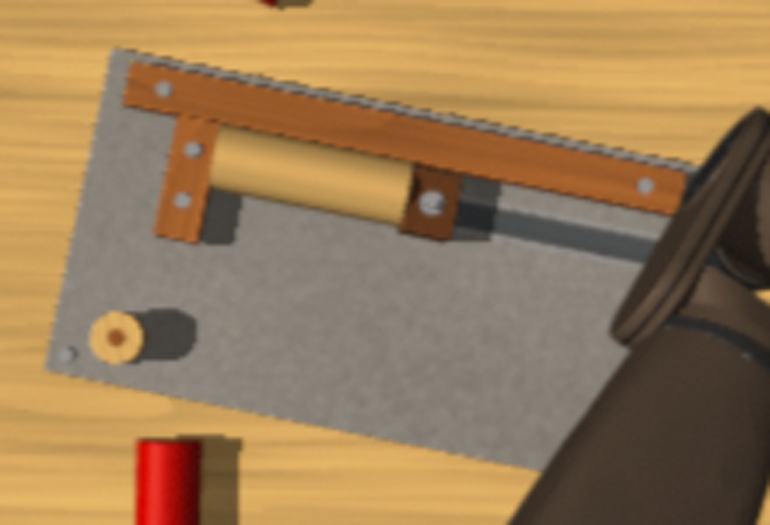

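View pics/scene5.png

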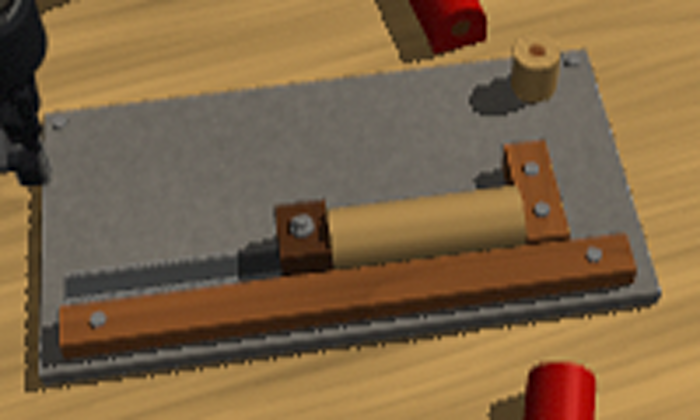

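Both views show the blank trapped between the jaw (430,200 in the top crop) and the end stop (190,175), flat along the fence. The offcut hasn't moved and the hand is clear.

```bash
python3 -c "
from cell import robot;print(robot.finish_job())"
```

```text
the job is handed in; nothing more can be done
None
```

The blank is flat against the fence and trapped between the jaw and the end stop, with the hand clear; the final camera check agrees to a few millimetres, and I handed the job in at about 12 s.

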